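# Set the light base's sprung filter slide to its middle (amber) stop

## Robot

A 7-joint arm with a two-finger parallel gripper is mounted at the origin on a cart in front of the work surface, level with it; the furniture and walls round the work are solid. World frame = base frame: x ahead of the robot, y to its left, z up, the work surface at z = 0. Lengths are in m, angles in rad, forces in N, time in s.
With the tool pointing down it reaches from about 0.375 to 0.925 m from the base axis. Payload 3.1 kg.
Tool frame: the origin (TCP) lies on the mounting face of the last link; the fingertips stand 173 mm ahead of it and the grasp point (between the pads) lies 155 mm ahead of it; z points along the fingers, y is the line along which they close (so a half turn about z gives the same grasp; the last joint's range is limited). The gripper opens to 85 mm and grips with 20 to 120 N. Pads are 22 mm wide; open, the fingers measure 114 mm over their backs; the gripper's body (76 mm by 85 mm) begins 54 mm behind the grasp point. The pads swing forward as they close: fully open they stand 13 mm farther back than shut.
Start: joints at [1.045, 0.383, 0.044, 1.598, -0.018, 1.161, -0.05], TCP at [0.27, -0.591, 0.405] pointing down, gripper open.
Joint ranges: [-2.61, 2.61], [-0.41, 2.15], [-1.48, 1.57], [0, 2.5], [-1.57, 4.71], [0.05, 1.97], [-2.85, 2.85]. Speed limits (rad/s): [2.79, 2.79, 3.14, 3.14, 3.14, 3.14, 3.14].

## Interface

Orientations are given as a rotation vector (axis times angle).
In Python, from bench import r, viewer, job gives the robot as it stands (r), with the cameras (viewer) and the job (job).
- The arm moves only by the shell command python3 inch.py [OPENING] [FORCE], which reads ROWS from standard input. ROWS is one flat JSON list of numbers that holds 1 to 5 rows one after another, with no inner brackets; each row has 4 numbers: dx, dy, dz in shares of the most that a row can go, 1 being 62.5 mm, then a turn about the tool's z in shares of pi rad (1.0 is pi rad); each row shifts and turns the commanded pose from where the row before left it, along the tool's axes as they then stand; what a row does not reach is not made up. A row lasts 1/8 s, in which the tool goes at most 0.0625 m and 0.188 rad, less where a joint would pass 70% of its speed; a pose out of reach is approached as far as the arm can. OPENING is the finger opening in m, set as the command begins (- or left out keeps the last). The fingers move at their own pace and stop on an object; FORCE is the grip in N (left out, the last holds). Time passes only in rows, so rows that do not move let the fingers close. It prints the time, the measured TCP pose, the force, the opening and the grip force at its end. A shift or turn number past 1, either way, is cut back to 1. Input that does not fit is refused with a message, and nothing moves.
- r.state(): the state, without advancing time (a new reading comes with each control period).
- viewer.snapshot(name): name is "scene" or "top" or "wrist"; returns a dict with "pixels" (480x640x3 uint8, blue, green, red), "fx", "fy", "cx", "cy" (pixels), "origin" and "rotation" of the camera in the world. Camera axes: x right, y down, z forward; pixel columns grow to the right and rows downward; lengths in m; the calibration is good to about 2 mm. A picture is of the moment at which its call begins. There is no depth.
- job.close_job(): hands the job in; it is judged then, once.
The state is a dict: "clock": time; "joint_positions": joint angles; "qvel": joint speeds; "joint_torque": joint torques, N m; "position": TCP position; "tool_rot": TCP orientation; "contact_force": force on the tool from outside, world axes, zero at the start; "wrist_torque": the same for the moment, N m; "grip_width": finger opening in m; "grip_force": force on a finger pad.
Only numpy, scipy, OpenCV 4.12 (cv2) and the standard library are available. Lean on these libraries where they do the work, as an engineer would, in place of code of your own. Each camera call takes 0.05 s, during which the arm holds its last target. There are 200 camera calls.

## Task

The filter slide of the light base was left at its inner stop (blue); set it to amber for the crumbs in the dish. Press the orange release key down with a fingertip and keep it down until the slide has sprung right out, then push the slide's black thumb plate in until the stop pin has clicked past the middle stop, but not as far as the inner one, and let go so that it springs back and stays caught at the middle stop with amber under the window. Only press and push, gently: do not pinch the thumb plate, and leave the dish on the deck and the things on the bench where they are.

Things in the scene. Friction and masses are not known exactly. Their poses are not given: they have to be found in the camera images.
- light_base: Transmitted-light base: low grey box with a dark metal deck, 140 (x) x 120 (y) x 41 mm high, heavy, does not move. Origin: centre of its underside on the bench. x points from the slide end (front) to the rear, so the slide comes out at -x and is pushed in along +x; y to the left of x, z up.
- window (a point): Centre of the round window in the deck, 26 mm across with a bright rim, 41 mm above the bench. The filter in use shows through it: white when the slide is out, amber at the middle stop, blue at the inner stop.
- filter_slide (a joint): Sprung filter slide, in m, grows as pushed in along the base's +x: 0 = sprung out, 0.028 = middle stop, 0.056 = inner stop (start), 0.062 = end. The spring drives it out (1.5 N at 0, 3.7 N at 0.056). Pushed in, the stop pin drops behind the middle tooth by 0.030: let go from 0.030 to 0.050 it returns to 0.028 and stays; beyond 0.055 the inner stop catches it; below 0.028 it springs out.
- thumb_plate (a point): Centre of the outer (-x) face of the slide's black ribbed thumb plate, 31 mm above the bench; moves with the slide. The upright plate is 60 mm wide (base y), 8 mm thick, from 10 to 52 mm above the bench. Its face stands 84 mm before the base's front with the slide out, 56 at the middle stop, 28 at the inner. Pushing takes 2 to 6 N, most where the pin climbs a tooth.
- key_pad (a point): Centre of the top of the orange pad of the release key, 21 (base x) x 22 (base y) mm, 57 mm above the bench and 16 mm above the deck, at the slide end of the deck. Pressed straight down.
- release_key (a joint): Release key, a small steel rocker on the deck, in rad: 0 = up, 0.24 = pad pressed about 8 mm down to its stop. From about 0.17 (5.5 mm down) the stop pin is clear of the teeth, and the slide springs out within half a second while the key is kept down. Takes 3 to 6 N; a spring returns it.
- petri_dish: Open clear petri dish with green crumbs, 60 mm across, 12 mm high, loose on the deck behind the window; origin centre of its underside.
- vial_a: Glass sample vial with black cap, 22 mm across, 56 mm high, standing loose on the bench beside the light base; origin centre of its underside.
- vial_b: Glass sample vial with grey cap, 22 mm across, 56 mm high, standing loose on the bench beside the light base; origin centre of its underside.
- loupe: Closed folding loupe, 33 x 41 x 14 mm, loose on the bench; origin centre of its underside.
- eraser: White eraser in a card sleeve, 23 x 46 x 13 mm, loose on the bench; origin centre of its underside.
- card_tray: Open white card tray, 90 x 120 x 34 mm, loose on the bench; origin centre of its underside.

How it is judged:
By the outcome, as a careful person would: the job done as asked, in the order asked, and still so for the second after the job is handed in, with the robot touching nothing.
It also fails if it takes over 42 s, if anything falls off the work surface, if the arm or the gripper's body presses on something with over 40 N, if the wrist force passes 120 N, or if a joint passes its speed limit or range.

## Working session

There is one attempt and no reset: what is moved stays moved. The work goes in short steps, Python scripts to look and compute and a shell command to move; the robot and the scene stay as the last step left them, time stands still between calls to the robot, and variables do not carry over. Pictures are saved under pics/ and viewed, at most 10 in all, crops included, and the job is handed in when it is done.

```bash
mkdir -p pics; ls; python3 - <<'E'
from bench import r, viewer, job
import cv2,numpy as np
for n in("scene","top"):
    s=viewer.snapshot(n); cv2.imwrite(f"pics/{n}0.png",s["pixels"]); print(n,s["fx"],s["cx"],s["cy"],np.round(s["origin"],4).tolist(),np.round(s["rotation"],4).tolist())
s=r.state();print(s["clock"],s["position"],s["tool_rot"],s["grip_width"])
E
```

```text
bench.py
inch.py
pics
scene 480.1659189794045 316.2966462858905 237.25400742638402 [1.3344, 0.3269, 0.4023] [-1.21, -1.8532, 1.182]
top 487.5273638582128 318.6495806410243 234.88402188828238 [0.5165, 0.0612, 1.0818] [-2.1715, 2.1847, -0.1237]
0.1 [ 0.26948127 -0.59100538  0.4033871 ] [-3.06768239e+00 -6.66471972e-01  9.85886677e-04] 0.0854407022241089
```

View pics/scene0.png

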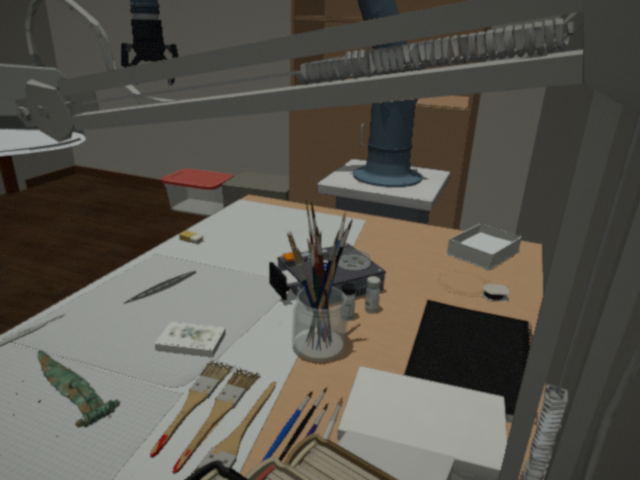

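View pics/top0.png

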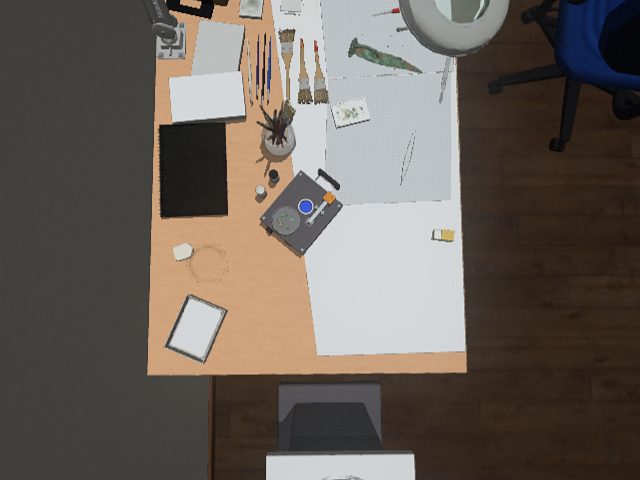

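Top view: the light base is centred near (303,212), blue window (306,207), orange pad (329,198), black thumb plate (328,180). The base's +x points down-left, towards the robot. In the scene view the brush jar partly hides the base.

```bash
cat >h.py <<'E'
import cv2,numpy as np
from scipy.spatial.transform import Rotation as R
def ray(s,u,v):
    M=R.from_rotvec(s["rotation"]).as_matrix() if np.size(s["rotation"])==3 else np.array(s["rotation"])
    return np.array(s["origin"]),M@np.array([(u-s["cx"])/s["fx"],(v-s["cy"])/s["fy"],1])
def plane(s,u,v,z):
    o,d=ray(s,u,v); return o+d*(z-o[2])/d[2]
def tri(s1,p1,s2,p2):
    o,d=ray(s1,*p1);q,e=ray(s2,*p2)
    t=np.linalg.lstsq(np.c_[d,-e],q-o,rcond=None)[0]
    a,b=o+t[0]*d,q+t[1]*e
    return (a+b)/2,np.linalg.norm(a-b)
def blob(s,lo,hi,roi=None):
    h=cv2.cvtColor(s["pixels"],cv2.COLOR_BGR2HSV); m=cv2.inRange(h,np.array(lo),np.array(hi))
    if roi: k=np.zeros_like(m);k[roi[1]:roi[3],roi[0]:roi[2]]=255;m&=k
    n,l,st,c=cv2.connectedComponentsWithStats(m)
    return [(int(st[i,4]),c[i].round(1).tolist(),st[i,:4].tolist()) for i in sorted(range(1,n),key=lambda i:-st[i,4])[:3]]
OR=((8,150,120),(22,255,255)); BL=((110,150,80),(130,255,255))
E
python3 - <<'E'
from bench import r, viewer, job
from h import *
s=viewer.snapshot("top")
roi=(255,160,350,260)
o=blob(s,*OR,roi);b=blob(s,*BL,roi);k=blob(s,(0,0,0),(179,255,45),(310,160,350,200));print(o,b,k)
print(plane(s,*o[0][1],.057),plane(s,*b[0][1],.041),plane(s,328,179,.052))
w=viewer.snapshot("scene");print(blob(w,*OR,(270,240,320,275)))
t=viewer.snapshot("wrist");S=r.state();M=R.from_rotvec(S["tool_rot"]).as_matrix()
print(M.round(3));print("cam in tool",M.T@(t["origin"]-S["position"]),(M.T@R.from_rotvec(t["rotation"]).as_matrix()).round(3),t["fx"])
cv2.imwrite("pics/topc.png",cv2.resize(s["pixels"][150:270,245:365],None,fx=5,fy=5,interpolation=2))
E
```

```text
[(89, [328.8, 197.3], [323, 192, 12, 12])] [(104, [305.6, 206.1], [300, 201, 12, 11])] [(8, [319.9, 173.8], [319, 172, 4, 4]), (6, [336.8, 188.0], [335, 187, 4, 3]), (4, [325.5, 177.5], [324, 176, 4, 4])]
[0.69787125 0.02304169 0.057     ] [0.68168917 0.07268616 0.041     ] [0.73856028 0.02422265 0.052     ]
[(55, [288.5, 255.7], [283, 252, 11, 8])]
[[ 0.91   0.415 -0.001]
 [ 0.415 -0.91   0.001]
 [-0.    -0.001 -1.   ]]
cam in tool [ 8.11279055e-02 -5.53732606e-05  3.15307253e-02] [[ 0.    -0.948 -0.317]
 [ 1.     0.     0.   ]
 [-0.    -0.317  0.948]] 346.8576262129864
```

View pics/topc.png

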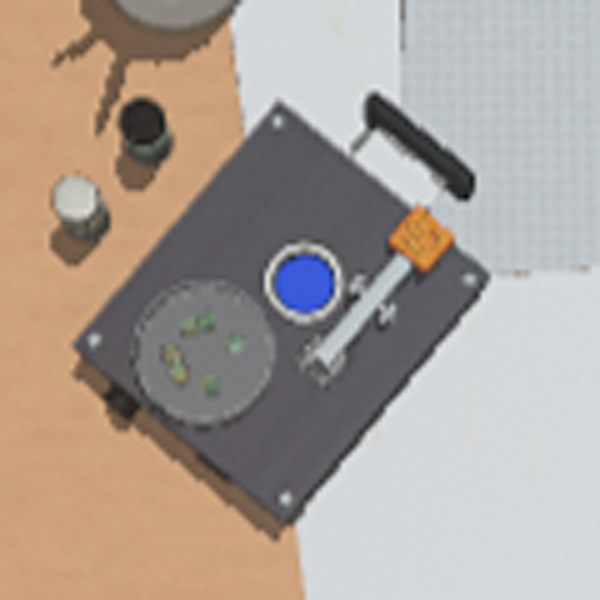

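The crop shows the deck corners at about (278,102), (488,273), (290,524) and (80,344). The plate's top edge runs from (372,97) to (468,195), and the pad is at (421,240).

```bash
python3 - <<'E'
from bench import r, viewer, job
from h import *
s=viewer.snapshot("top")
P=lambda u,v,z:plane(s,245+(u-2)/5,150+(v-2)/5,z)
c=np.array([P(*p,.041) for p in[(278,102),(488,273),(290,524),(80,344)]])
print(c.round(4)); x=(c[3]+c[2]-c[0]-c[1])[:2];y=(c[0]+c[3]-c[1]-c[2])[:2]
print(np.linalg.norm(x)/2,np.linalg.norm(y)/2,np.degrees([np.arctan2(x[1],x[0]),np.arctan2(-y[0],y[1])]))
print("centre",c.mean(0),"plate",P(420,146,.052),"pad",P(421,240,.057),"jar",plane(s,279,138,.08),"vials",P(143,115,.056),P(76,196,.056))
w=viewer.snapshot("scene");print("tri pad",tri(s,(328.8,197.3),w,(288.5,255.7)))
print(r.state()["joint_positions"])
E
```

```text
[[ 0.761   0.0841  0.041 ]
 [ 0.6855 -0.0064  0.041 ]
 [ 0.5774  0.0795  0.041 ]
 [ 0.6554  0.1695  0.041 ]]
0.13692764308685773 0.11843819105783757 [141.28165599 -40.39266255]
centre [0.66983806 0.08167469 0.041     ] plate [0.73899225 0.02292959 0.052     ] pad [0.69722446 0.02304741 0.057     ] jar [0.82055986 0.12759597 0.08      ] vials [0.75202903 0.1414883  0.056     ] [0.71699798 0.16991973 0.056     ]
tri pad (array([0.69852514, 0.02211842, 0.05544774]), np.float64(0.0018797994083150009))
[ 1.04521216  0.38314709  0.04386791  1.5982379  -0.01788     1.16117815
 -0.04993974]
```

The manual's scale: shifts go in shares of 62.5 mm and turns go in shares of pi rad. Converting my numbers, 0.04 m is 0.64, -0.024 m is -0.384.

```bash
for i in 1; do echo '[0.64, -0.384, 0, 0, 0.64, -0.384, 0, 0, 0.64, -0.384, 0, 0, 0.64, -0.384, 0, 0, 0.64, -0.384, 0, 0]' | python3 inch.py 0 20; echo '[0.64, -0.384, 0, 0, 0.64, -0.384, 0, 0, 0.64, -0.384, 0, 0, 0.64, -0.384, 0, 0, 0.64, -0.384, 0, 0]' | python3 inch.py; echo '[0.64, -0.384, 0, 0, 0.64, -0.384, 0, 0, 0.64, -0.384, 0, 0, 0.64, -0.384, 0, 0, 0.64, -0.384, 0, 0]' | python3 inch.py; echo '[0.64, -0.352, 0, 0, 0, 0, 0, -0.0586, 0, 0, 0, -0.0586, 0, 0, 0, -0.0586, 0, 0, 0, -0.0586]' | python3 inch.py;echo '[0, 0, 0, -0.0586, 0, 0, 0, -0.0586, 0, 0, 0, -0.0586, 0, 0, 0, -0.0586, 0, 0, 0, -0.0586]' | python3 inch.py;echo '[0, 0, 0, -0.0586, 0, 0, 0, -0.0586, 0, 0, 0, 0, 0, 0, 0, 0]' | python3 inch.py;done
python3 - <<'E'
from bench import r, viewer, job
from h import *
s=viewer.snapshot("wrist");S=r.state();M=R.from_rotvec(S["tool_rot"]).as_matrix();print(S["position"],M.round(3),S["clock"])
cv2.imwrite("pics/w1.png",s["pixels"]);print(blob(s,*OR),blob(s,*BL))
E
```

```text
clock: 0.98
position: [0.4026, -0.3979, 0.4049]
tool_rot: [3.07, 0.667, 0.001]
contact_force: [0.6, 0.1, 0.3]
grip_width: 0.0
grip_force: 0.0
clock: 1.6
position: [0.5347, -0.2059, 0.4049]
tool_rot: [3.07, 0.666, 0.001]
contact_force: [-0.2, -0.1, 0.5]
grip_width: 0.0001
grip_force: 0.0
clock: 2.22
position: [0.667, -0.0139, 0.4047]
tool_rot: [3.07, 0.666, 0.0]
contact_force: [0.7, -0.3, 0.0]
grip_width: 0.0002
grip_force: 0.0
clock: 2.85
position: [0.6935, 0.0215, 0.4045]
tool_rot: [2.619, 1.734, -0.001]
contact_force: [0.4, 0.5, 0.1]
grip_width: 0.0003
grip_force: 0.0
clock: 3.48
position: [0.6935, 0.0213, 0.4046]
tool_rot: [1.578, 2.717, -0.0]
contact_force: [-0.2, -0.7, -0.3]
grip_width: -0.0001
grip_force: 0.0
clock: 3.98
position: [0.6935, 0.0215, 0.4046]
tool_rot: [-1.066, -2.955, 0.0]
contact_force: [0.3, 0.1, -0.6]
grip_width: -0.0
grip_force: 0.0
[0.69350939 0.02159874 0.40468334] [[-0.77   0.638  0.   ]
 [ 0.638  0.77  -0.   ]
 [-0.    -0.    -1.   ]] 4.025
[(436, [319.2, 216.5], [308, 207, 23, 20])] [(535, [348.7, 167.3], [336, 154, 27, 27]), (80, [571.8, 340.3], [560, 324, 26, 38])]
```

View pics/w1.png

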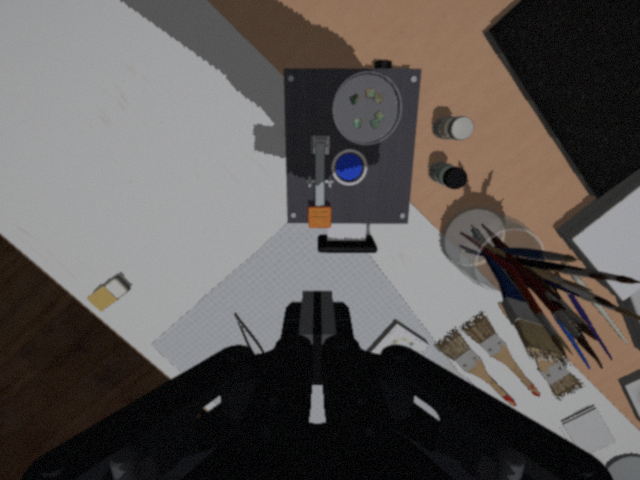

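The wrist view shows the base square to the tool: pad (319,216), window (349,167), plate (347,244), closed fingertips near (317,293).

```bash
python3 - <<'E'
from bench import r, viewer, job
from h import *
w=viewer.snapshot("wrist");t=viewer.snapshot("top");S=r.state();M=R.from_rotvec(S["tool_rot"]).as_matrix();p=S["position"]
T=lambda q:(M.T@(q-p)).round(4)
po=blob(w,*OR)[0][1];bl=blob(w,*BL)[0][1]
tp=(328.8,197.3)
a,e=tri(w,po,t,tp);print("pad tri",a,e,T(a)," plane",plane(w,*po,.057),T(plane(w,*po,.057)))
a,e=tri(w,bl,t,(305.6,206.1));print("win tri",a,e,T(a),T(plane(w,*bl,.041)))
a,e=tri(w,(347,241),t,(328.7,178.8));print("plate top tri",a,e,T(a))
for q in[(318,237),(376,237),(318,250),(376,250)]:print("plate",T(plane(w,*q,.052)))
for q in[(284,68),(420,69),(406,223),(288,223)]:print("corner",T(plane(w,*q,.041)))
E
```

```text
pad tri [0.69542514 0.02315241 0.06563797] 0.0018581441560531742 [-0.0005  0.0024  0.3391]  plane [0.69629668 0.02154592 0.057     ] [-0.0022  0.0017  0.3477]
win tri [0.66434276 0.07158096 0.14909422] 0.0004243778235327249 [0.0543 0.0199 0.2556] [0.0415 0.0295 0.3637]
plate top tri [0.74689833 0.02072074 0.01271466] 0.0015540218467821273 [-0.0417  0.0333  0.392 ]
plate [-0.0241  0.0006  0.3527]
plate [-0.0241  0.0571  0.3527]
plate [-0.0376  0.0006  0.3527]
plate [-0.0376  0.0578  0.3527]
corner [ 0.1266 -0.0289  0.3637]
corner [0.1257 0.0891 0.3637]
corner [-0.0131  0.0881  0.3637]
corner [-0.013  -0.0293  0.3637]
```

To row units: 0.035 m is 0.56, 0.02 m is 0.32.

```bash
echo '[-0.048, 0.04, 0.56, 0, 0, 0, 0.56, 0, 0, 0, 0.56, 0, 0, 0, 0.56, 0, 0, 0, 0.32, 0]' | python3 inch.py;echo '[0, 0, 0.08, 0, 0, 0, 0.064, 0, 0, 0, 0.048, 0, 0, 0, 0.032, 0, 0, 0, 0, 0]' | python3 inch.py; python3 - <<'E'
from bench import r, viewer, job
from h import *
s=viewer.snapshot("wrist");cv2.imwrite("pics/w2.png",s["pixels"]);print(r.state()["contact_force"])
E
```

```text
clock: 4.75
position: [0.6967, 0.0215, 0.2424]
tool_rot: [-1.062, -2.954, 0.002]
contact_force: [0.6, 0.6, -0.4]
grip_width: -0.0001
grip_force: 0.0
clock: 5.38
position: [0.6975, 0.0217, 0.2311]
tool_rot: [1.062, 2.956, 0.0]
contact_force: [0.1, 0.4, -0.5]
grip_width: 0.0002
grip_force: 0.0
[0.33865946 0.35249354 0.28002855]
```

View pics/w2.png

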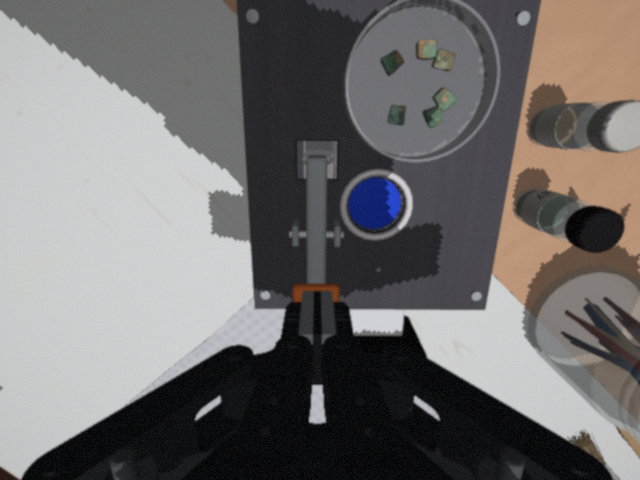

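The fingertips are over the orange pad (293–340, 293), centred sideways. Now pressing in small steps.

To row units: 0.002 m is 0.032, 0.001 m is 0.016.

```bash
echo '[0, 0, 0.032, 0, 0, 0, 0.032, 0, 0, 0, 0.016, 0, 0, 0, 0.016, 0, 0, 0, 0, 0]' | python3 inch.py;echo '[0, 0, 0.016, 0, 0, 0, 0.016, 0, 0, 0, 0, 0]' | python3 inch.py; python3 - <<'E'
from bench import r, viewer, job
from h import *
s=viewer.snapshot("wrist");print(blob(s,*BL)); print(s["pixels"][205,375])
E
```

```text
clock: 6.05
position: [0.6983, 0.0211, 0.2255]
tool_rot: [1.062, 2.954, 0.001]
contact_force: [1.6, -2.1, 4.2]
grip_width: 0.0004
grip_force: 2.1
clock: 6.42
position: [0.6984, 0.0211, 0.2241]
tool_rot: [1.062, 2.954, 0.0]
contact_force: [1.4, -2.2, 7.5]
grip_width: 0.0
grip_force: 3.9
[(599, [369.8, 320.9], [350, 314, 43, 18])]
[124 129 132]
```

```bash
echo '[0, 0, 0, 0, 0, 0, 0, 0, 0, 0, 0, 0, 0, 0, 0, 0, 0, 0, 0, 0]' | python3 inch.py; python3 - <<'E'
from bench import r, viewer, job
from h import *
s=viewer.snapshot("wrist");print(blob(s,*BL),s["pixels"][205,375]);t=viewer.snapshot("top");cv2.imwrite("pics/t3.png",cv2.resize(np.hstack([t["pixels"][140:260,250:370],s["pixels"][240:360,300:450]]),None,fx=2.9,fy=2.9))
E
```

```text
clock: 7.1
position: [0.6984, 0.0211, 0.2241]
tool_rot: [1.062, 2.954, 0.0]
contact_force: [0.8, -2.3, 7.8]
grip_width: 0.0004
grip_force: 3.8
[(598, [369.8, 320.9], [350, 314, 43, 17])] [126 131 133]
```

View pics/t3.png

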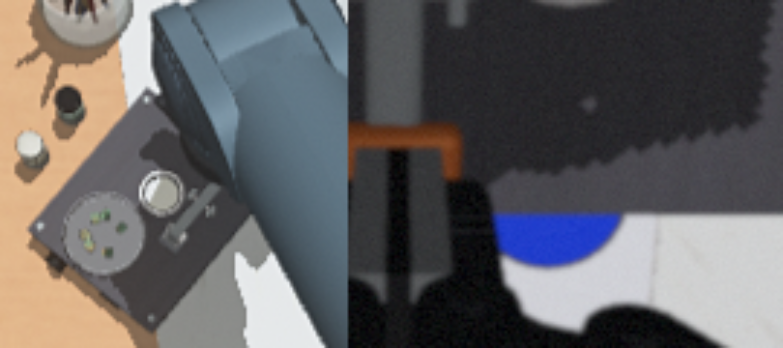

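The window has gone white and the blue filter shows in front of the base, so the slide is out. I'll raise, move beyond the plate and look.

To row units: -0.04 m is -0.64, -0.03 m is -0.48.

```bash
echo '[0, 0, -0.32, 0, 0, 0, -0.64, 0, 0, 0, -0.64, 0, -0.48, 0.112, 0, 0, -0.64, 0.16, 0, 0]' | python3 inch.py;echo '[-0.64, 0.16, 0, 0, -0.4, 0, 0, 0, 0, 0, 0, 0, 0, 0, 0, 0]' | python3 inch.py; python3 - <<'E'
from bench import r, viewer, job
from h import *
s=viewer.snapshot("wrist");S=r.state();M=R.from_rotvec(S["tool_rot"]).as_matrix();p=S["position"];print(p,M.round(3))
np.save("s4.npy",s,allow_pickle=True);cv2.imwrite("pics/w4.png",s["pixels"])
E
```

```text
clock: 7.82
position: [0.7616, -0.0076, 0.3237]
tool_rot: [-1.056, -2.956, -0.002]
contact_force: [1.0, -0.5, 0.6]
grip_width: -0.0002
grip_force: 0.0
clock: 8.32
position: [0.8177, -0.0415, 0.3219]
tool_rot: [-1.058, -2.954, -0.001]
contact_force: [-0.7, -0.3, 0.7]
grip_width: -0.0
grip_force: 0.0
[ 0.81763274 -0.04116625  0.32238766] [[-0.773  0.634 -0.002]
 [ 0.634  0.773  0.002]
 [ 0.003  0.    -1.   ]]
```

View pics/w4.png

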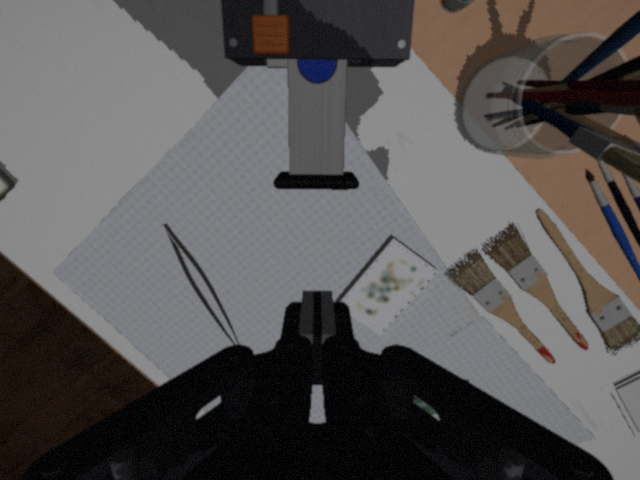

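The plate spans (274–358, 172–188), centred on the fingers at column 316. It is well ahead of the fingertips.

```bash
python3 - <<'E'
from bench import r, viewer, job
from h import *
s=np.load("s4.npy",allow_pickle=True).item();S=r.state();M=R.from_rotvec(S["tool_rot"]).as_matrix();p=S["position"]
for q in[(316,187),(274,180),(358,180)]:print("plate out-edge",(M.T@(plane(s,*q,.052)-p)).round(4))
for q in[(224,58),(411,58),(233,43),(402,44)]:print("deck front",(M.T@(plane(s,*q,.041)-p)).round(4))
o,d=ray(s,316,300)
print("tip px", end=" ");C=R.from_rotvec(s["rotation"]).as_matrix().T@(p+M@np.array([0,0,.173])-s["origin"]);print(C[0]/C[2]*s["fx"]+s["cx"],C[1]/C[2]*s["fy"]+s["cy"])
E
```

```text
plate out-edge [ 0.0394 -0.0013  0.2705]
plate out-edge [ 0.0442 -0.0301  0.2705]
plate out-edge [0.0442 0.0276 0.2705]
deck front [ 0.1213 -0.0608  0.2817]
deck front [0.1212 0.0603 0.2818]
deck front [ 0.1299 -0.0543  0.2818]
deck front [0.1293 0.0538 0.2818]
tip px 318.24137993142256 309.1571715485059
```

To row units: 0.03 m is 0.48, 0.02 m is 0.32.

```bash
echo '[0, -0.016, 0.48, 0, 0, 0, 0.48, 0, 0, 0, 0.48, 0, 0, 0, 0.32, 0, 0, 0, 0.16, 0]' | python3 inch.py;echo '[0.096, 0, 0, 0, 0.096, 0, 0, 0, 0.096, 0, 0, 0, 0.064, 0, 0, 0, 0, 0, 0, 0]' | python3 inch.py;
```

```text
clock: 9.0
position: [0.8173, -0.0432, 0.2014]
tool_rot: [-1.059, -2.955, 0.0]
contact_force: [-0.2, 0.0, 0.4]
grip_width: 0.0
grip_force: 0.0
clock: 9.62
position: [0.801, -0.0296, 0.2032]
tool_rot: [1.061, 2.957, 0.0]
contact_force: [0.0, 0.2, -0.8]
grip_width: 0.0002
grip_force: 0.0
```

To row units: 0.003 m is 0.048.

```bash
echo '[0.048, 0, 0, 0, 0.048, 0, 0, 0, 0.048, 0, 0, 0, 0, 0, 0, 0]' | python3 inch.py;echo '[0.064, 0, 0, 0, 0.064, 0, 0, 0, 0.064, 0, 0, 0, 0, 0, 0, 0]' | python3 inch.py;
```

```text
clock: 10.12
position: [0.7943, -0.0247, 0.2026]
tool_rot: [1.062, 2.956, -0.0]
contact_force: [1.3, -1.0, -0.8]
grip_width: 0.0002
grip_force: 0.7
clock: 10.62
position: [0.7846, -0.0165, 0.2027]
tool_rot: [-1.061, -2.956, 0.001]
contact_force: [2.5, -0.9, -0.9]
grip_width: -0.0001
grip_force: 0.9
```

To row units: 0.005 m is 0.08, 0.004 m is 0.064.

```bash
echo '[0.08, 0, 0, 0, 0.08, 0, 0, 0, 0.064, 0, 0, 0, 0.048, 0, 0, 0, 0, 0, 0, 0]' | python3 inch.py; python3 - <<'E'
from bench import r, viewer, job
from h import *
s=viewer.snapshot("wrist");cv2.imwrite("pics/w5.png",s["pixels"]);S=r.state()
print(((np.array(S["position"])-[.81763,-.04117,0])[:2]@[-.772,.636]))
E
```

```text
clock: 11.25
position: [0.7713, -0.0055, 0.2027]
tool_rot: [-1.061, -2.956, 0.0]
contact_force: [3.1, -1.5, -1.5]
grip_width: 0.0001
grip_force: 1.3
0.05824351668842414
```

View pics/w5.png

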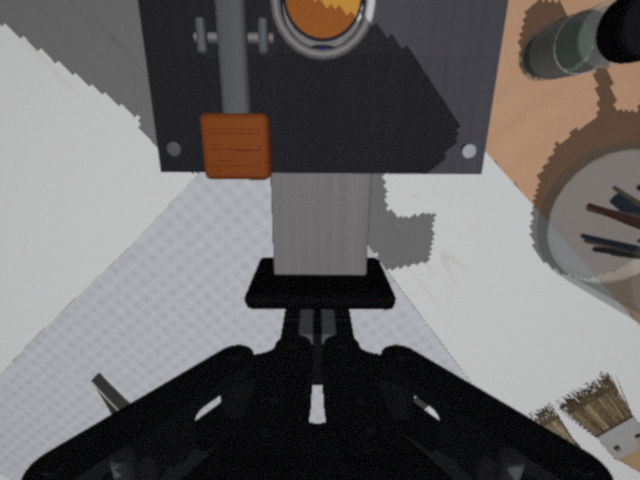

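Amber now fills most of the window, with a small blue sliver at (322,47). The plate's outer top edge is at row 306 and the deck front at row 173.

```bash
python3 - <<'E'
from bench import r, viewer, job
from h import *
s=viewer.snapshot("wrist");S=r.state();M=R.from_rotvec(S["tool_rot"]).as_matrix();p=S["position"]
f=lambda q,z:(M.T@(plane(s,*q,z)-p))[0]
a=f((320,173),.041);print(a,[ .084-(a-f((320,v),.052)) for v in(300,303,306)])
print(f((320,303),.052))
E
```

```text
0.06396296305258559 [np.float64(0.03695097908701864), np.float64(0.035651763960212184), np.float64(0.03434454257677978)]
0.015614727012797765
```

To row units: 0.003 m is 0.048, 0.002 m is 0.032.

```bash
echo '[0.048, 0, 0, 0, 0.048, 0, 0, 0, 0.032, 0, 0, 0, 0, 0, 0, 0]' | python3 inch.py; python3 - <<'E'
from bench import r, viewer, job
from h import *
s=viewer.snapshot("wrist");S=r.state();print(((np.array(S["position"])-[.81763,-.04117,0])[:2]@[-.772,.636]))
E
echo '[-0.064, 0, 0, 0, -0.096, 0, 0, 0, -0.096, 0, 0, 0, -0.16, 0, 0, 0, -0.48, 0, 0, 0]' | python3 inch.py; echo '[-0.48, 0, 0, 0, 0, 0, -0.64, 0, 0, 0, -0.96, 0, 0, 0, 0, 0, 0, 0, 0, 0]' | python3 inch.py
python3 - <<'E'
from bench import r, viewer, job
from h import *
s=viewer.snapshot("wrist");t=viewer.snapshot("top")["pixels"]
cv2.imwrite("pics/w6.png",np.hstack([s["pixels"][0:300,120:520],cv2.resize(t[140:260,250:370],(300,300))]))
E
```

```text
clock: 11.85
position: [0.7654, -0.0007, 0.2027]
tool_rot: [-1.062, -2.956, 0.0]
contact_force: [2.8, -1.2, -1.9]
grip_width: -0.0001
grip_force: 1.4
0.06593381912987425
clock: 12.52
position: [0.8086, -0.0339, 0.2027]
tool_rot: [-1.055, -2.956, -0.003]
contact_force: [0.8, 0.1, 0.6]
grip_width: -0.0001
grip_force: 0.0
clock: 13.15
position: [0.8322, -0.0553, 0.3034]
tool_rot: [1.062, 2.956, 0.001]
contact_force: [-0.2, 0.5, -0.6]
grip_width: -0.0001
grip_force: 0.0
```

View pics/w6.png

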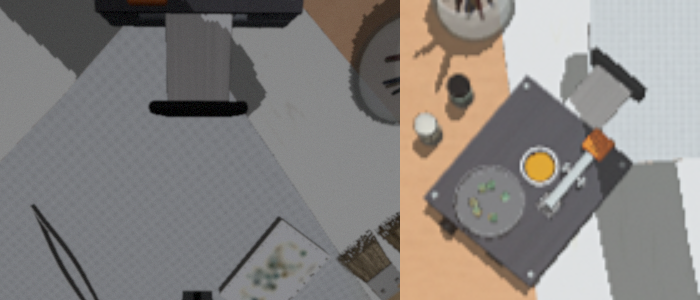

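The top view shows amber under the window and the slide caught part-way out. The dish and vials have not moved, and the robot is clear.

```bash
python3 -c "
from bench import r, viewer, job
print(job.close_job())"
```

```text
the job is handed in; nothing more can be done
None
```

The filter slide is caught at the middle stop with amber under the window; the key was held down until the slide was fully out, the dish and vials show no movement, and the job was handed in with the robot clear at about 13 s.

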